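Clamp and end-mark a brass blank in the jeweller's marking jig

ROBOT

A 7-joint arm with a two-finger parallel gripper is mounted at the origin on the work surface. World frame = base frame: x ahead of the robot, y to its left, z up, the work surface at z = 0. Lengths are in m, angles in degrees, forces in N, time in s.
With the tool pointing down it reaches from about 0.425 to 0.875 m from the base axis. Payload 4.7 kg.
Tool frame: the origin (TCP) lies on the centre line of the jaws, within the pads' length; the fingertips stand 17 mm ahead of it and the grasp point (between the pads) lies 2 mm behind it; z points along the fingers, y is the line along which they close (so a half turn about z gives the same grasp; the last joint's range is limited). The gripper opens to 87 mm and grips with 3 to 60 N. Pads are 19 mm wide; open, the fingers measure 117 mm over their backs; the gripper's body (75 mm by 190 mm) begins 51 mm behind the grasp point.
Start: joints at [64.349, 18.392, -4.016, 83.108, 1.295, 78.541, -3.26], TCP at [0.29, -0.582, 0.24] pointing down, gripper open.
Joint ranges: [-163.93, 163.93], [-17.29, 119.83], [-79.2, 71.16], [3.27, 140.29], [-89.18, 269.18], [5.43, 117.66], [-154.24, 154.24]. Speed limits (degrees/s): [147.25, 147.25, 180, 180, 180, 180, 180].

INTERFACE

Orientations are given as [roll, pitch, yaw] about the fixed x, y, z axes, in that order (R = Rz(yaw) Ry(pitch) Rx(roll)).
In Python, from cell import env, read_camera gives the robot as it stands.
- The arm moves only by the shell command python3 -m jog 'ROWS' [FORCE]. ROWS is JSON, a list of rows, each a list of 5 numbers: the opening, from 0 (shut) to 1 (fully open), then the shift along the tool's x, y, z each as a share of 0.02 m, from -1 to 1, then the turn about the tool's z as a share of 45 degrees, from -1 to 1. In form: [[gripper, x, y, z, yaw], ...]. A call has 1 to 12 rows; each row shifts and turns the commanded pose from where the row before left it, along the tool's axes as they then stand; what a row does not reach is not made up. A row lasts 1/12 s, in which the tool goes at most 41.7 mm and 7.16 degrees, less where a joint would pass 70% of its speed; a pose out of reach is approached as far as the arm can. A call with a number of a shift or a turn outside -1 to 1 is refused whole. A call with a gripper value outside its range is refused whole. The fingers move at their own pace and stop on an object; FORCE is the grip in N (left out, the last holds). Time passes only in rows, so rows that do not move let the fingers close. It gives the time, the measured TCP pose, the force, the opening and the grip force at its end, in the units of the state.
- env.get_obs(): the state, without advancing time (a new reading comes with each control period).
- read_camera(name): name is "scene" or "top" or "wrist"; returns a dict with "color" (384x512x3 uint8, red, green, blue), "range_z" (384x512 float32, m along the optical axis (not along the pixel's ray), 0 where there is no reading), "mtx" (3x3 intrinsics, pixels), "world_from_camera" (4x4, takes a point from camera to world coordinates); the wrist camera has in their place "T_tool_cam" (4x4, takes a point from camera to tool coordinates, whose origin is the TCP and whose axes are the flange's). Camera axes: x right, y down, z forward; pixel columns grow to the right and rows downward; lengths in m; the calibration is good to about 2 mm. A picture is of the moment at which its call begins: read the wrist's pose just before it.
- env.sign_off(): hands the job in; it is judged then, once.
The state is a dict: "time_s": time; "qpos": joint angles; "joint_velocities": joint speeds; "effort": joint torques, N m; "tool_pos": TCP position; "tool_rot": TCP orientation; "force": force on the tool from outside, world axes, zero at the start; "wrist_torque": the same for the moment, N m; "grip_width": finger opening in m; "grasp_force": force on a finger pad.
Only numpy, scipy, OpenCV 4.12 (cv2) and the standard library are available. Lean on these libraries where they do the work, as an engineer would, in place of code of your own. Each camera call takes 0.05 s, during which the arm holds its last target. There are 200 camera calls.

TASK

Lay the 70 mm brass blank, the middle-sized of the three brass bars, flat in the nest of the marking jig; if the toggle clamp is down, swing it fully back first to make room. Swing the clamp over centre down onto the blank, then press the jig's pedal right down to its stop for a moment and let it come up again, and only then swing the clamp fully back, leaving the marked blank lying in the nest. Do not press the pedal while the clamp is off the blank, and leave the other two bars, the little jar and the ring mandrel where they stand.

Things in the scene. Friction and masses are not known exactly. Their poses are not given: they have to be found in the camera images.
- jig: Marking jig, fixed: dark steel base plate 180 (x) x 260 (y) x 12 mm. Origin: centre of its underside; z up. Jig coordinates in mm: nest at (-20, 50); clamp bracket behind it, x 29 to 59, y 36 to 64, up to z 84; aluminium punch guide block 30 x 22 at (-20, -16), top at z 57; pedal along the -y side.
- nest (a point): Centre of the nest floor, jig (-20, 50, 42); axes as the jig's. Takes the blank flat, its length along jig y, either way round. 77 mm long (y) x 27 wide (x), open above, with lips 5 mm high round it on an anvil 36 mm wide (x). No side lips within 22 mm of the middle in y: there fingers closing along jig x find a 44 mm gap.
- clamp (a joint): Clamp arm angle, rad. 0: level, pointing to jig -x over the nest, pad touching a blank there (clamped: -0.03 to 0.02); -0.08: down on an empty nest. Grows as the ball swings up and over to jig +x; 2.0: fully back at its stop, 25 deg past upright. An over-centre spring throws it from about 1.1 to the nearer end (0.5 N m), so it starts at either; the ball takes 3 to 6 N to move.
- clamp_ball (a point): Centre of the black ball, 28 mm across, on the arm's free end, 130 mm from the pivot: at angle q it is at the pivot + (-130 cos q, 0, 130 sin q) mm in jig axes. The arm is a bar 13 mm wide (jig y), 11 thick, so the ball can be pinched along jig y from above at any angle. The pad hangs 62 mm from the pivot. This frame turns with the arm.
- clamp_pivot (a point): The clamp arm's hinge axis (along jig y), jig (42, 50, 72).
- pedal (a joint): Angle of the pedal, rad. 0: up, at rest. 0.26: pressed level against its stop. Sprung back: 5 N at rest, about 10 N at the stop (at the pad).
- pedal_pad (a point): Where to press: on the rubber pad (50 x 36 mm) atop the pedal near its free end, 88 mm from its hinge. Steel pedal 112 mm long (jig x), 44 wide, hinged at its far end, jig (55, -90, 28). At rest the point is 53 mm above the bench and the pedal slopes up 15 deg towards the robot; at the stop it is level, the point 30 mm above the bench.
- blank: The blank to mark: plain brass bar 70 (x, its length) x 20 x 10 mm, 0.12 kg, lying flat on the bench. Origin: centre of its underside.
- long_bar: Bystander: brass bar 110 (x) x 20 x 10 mm. Origin: centre of its underside.
- short_bar: Bystander: brass bar 40 (x) x 20 x 10 mm. Origin: centre of its underside.
- jar: Bystander: small green glass jar with a steel cap, 44 mm across, 58 mm high, standing. Origin: centre of its underside.
- mandrel: Bystander: ring mandrel, a slim steel cone on a round dark foot 64 mm across, 190 mm high, standing. Origin: centre of its underside.
Not all that is in view belongs to the job. Leave any pink or turquoise look-alike of the blank alone.

How it is judged:
By the outcome, as a careful person would: the job done as asked, in the order asked, and still so for the second after the job is handed in, with the robot touching nothing.
It also fails if it takes over 72 s, if anything falls off the work surface, if the arm or the gripper's body presses on something with over 40 N, if the wrist force passes 120 N, or if a joint passes its speed limit or range.

## Working session

There is one attempt and no reset: what is moved stays moved. The work goes in short steps, Python scripts to look and compute and a shell command to move; the robot and the scene stay as the last step left them, time stands still between calls to the robot, and variables do not carry over. Pictures are saved under pics/ and viewed, at most 10 in all, crops included, and the job is handed in when it is done.

```bash
mkdir -p pics; cat > h.py <<'E'
import numpy as np,cv2
from cell import env,read_camera
from scipy.spatial.transform import Rotation as R
def cam(n):
    o=env.get_obs(); c=read_camera(n)
    if 'T_tool_cam' in c:
        T=np.eye(4);T[:3,:3]=R.from_euler('xyz',o['tool_rot'],degrees=True).as_matrix();T[:3,3]=o['tool_pos']
        c['world_from_camera']=T@c['T_tool_cam']
    return c
def pts(c):
    h,w=c['range_z'].shape;v,u=np.mgrid[:h,:w];K=c['mtx'];z=c['range_z']
    P=np.stack([(u-K[0,2])/K[0,0]*z,(v-K[1,2])/K[1,1]*z,z],-1);T=c['world_from_camera']
    return P@T[:3,:3].T+T[:3,3]
def ray(c,u,v,z):
    K=c['mtx'];T=c['world_from_camera'];d=T[:3,:3]@np.array([(u-K[0,2])/K[0,0],(v-K[1,2])/K[1,1],1]);o=T[:3,3]
    return o+d*(z-o[2])/d[2]
def save(c,n,s=1.5):cv2.imwrite('pics/'+n,cv2.resize(c['color'][...,::-1],None,fx=s,fy=s))
E
python3 - <<'E'
from h import *
print(env.get_obs())
for n in('top','scene'):
    c=cam(n);save(c,n+'1.png');np.savez(n+'1.npz',**c)
    print(n,c['world_from_camera'][:3,3])
E
```

```text
{'time_s': 0.0, 'qpos': array([64.34916129, 18.44007885, -4.01678254, 83.17603469,  1.29424677,
       78.54084844, -3.26291988]), 'joint_velocities': array([-0.02407101, -0.1343828 ,  0.02969325, -0.00421316,  0.00358053,
       -0.03254607,  0.04375337]), 'effort': array([ 1.42139299e-03, -4.91280806e+01, -4.02605440e-01, -3.12526560e+01,
       -6.36624824e-02,  4.37430537e-02,  1.66849409e-04]), 'tool_pos': array([ 0.2893438 , -0.58145381,  0.23844018]), 'tool_rot': array([-1.79888247e+02,  4.68492566e-03,  2.64587350e+01]), 'force': array([-0.0082886 , -0.1804253 , -0.07421885]), 'wrist_torque': array([-0.03949984, -0.03011496, -0.01168228]), 'grasp_force': 0.0, 'grip_width': 0.08697564034146184}
top [0.31056371 0.04637795 0.84707637]
scene [ 0.83837556 -0.25558391  0.71058665]
```

View images.

View pics/top1.png

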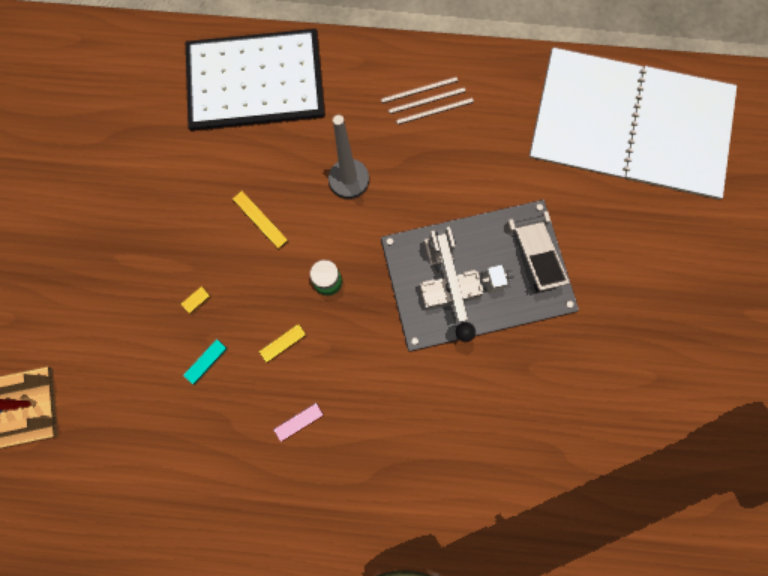

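View pics/scene1.png

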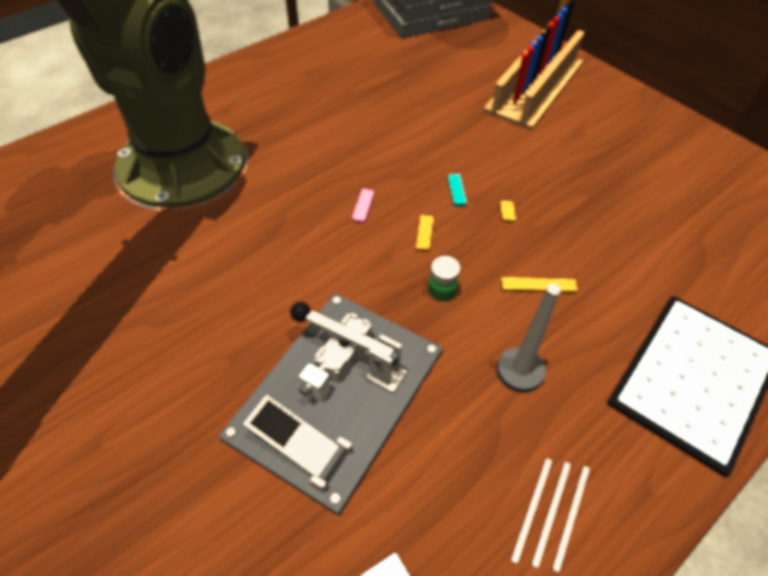

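Top view (1.5x): clamp down, ball at (465,331), jig screws (390,241),(540,207),(570,304),(415,341); middle bar at (283,343), short bar (195,300), long bar (260,219), jar (325,277), mandrel (348,178); pedal pad (546,268).

```bash
cat > m.py <<'E'
from h import *
res={}
for n in('top','scene'):
    c=dict(np.load(n+'1.npz'));P=pts(c);hsv=cv2.cvtColor(c['color'],cv2.COLOR_RGB2HSV)
    m=cv2.inRange(hsv,(20,150,120),(34,255,255))
    cs,_=cv2.findContours(m,0,2)
    for k in cs:
        if cv2.contourArea(k)<60:continue
        q=np.array([ray(c,u,v,.01)[:2] for u,v in k[:,0]],np.float32)
        (ctr,sz,a)=cv2.minAreaRect(q)
        mm=np.zeros_like(m);cv2.drawContours(mm,[k],-1,255,-1);z=P[...,2][(mm>0)&(c['range_z']>0)]
        b=cv2.boxPoints((ctr,sz,a));e=max((b[1]-b[0],b[2]-b[1]),key=np.linalg.norm)
        print(n,'bar',np.round(ctr,4),np.round(sz,3),'axis',np.degrees(np.arctan2(e[1],e[0]))%180,'z',np.median(z))
    # base plate by height
    ok=(P[...,2]>.006)&(P[...,2]<.02)&(hsv[...,1]<90)&(hsv[...,2]<130)&(c['range_z']>0)
    ok=cv2.morphologyEx(ok.astype(np.uint8)*255,cv2.MORPH_OPEN,np.ones((3,3)))
    k=max(cv2.findContours(ok,0,2)[0],key=cv2.contourArea)
    q=np.array([ray(c,u,v,.012)[:2] for u,v in k[:,0]],np.float32);(ctr,sz,a)=cv2.minAreaRect(q)
    b=cv2.boxPoints((ctr,sz,a));e=max((b[1]-b[0],b[2]-b[1]),key=np.linalg.norm)
    print(n,'jig',np.round(ctr,4),np.round(sz,3),'y axis',np.degrees(np.arctan2(e[1],e[0]))%180)
    s=[(390,241),(540,207),(570,304),(415,341)] if n=='top' else [(431,349),(335,498),(230,432),(337,300)]
    print(' screws',np.round([ray(c,u/1.5,v/1.5,.013)[:2] for u,v in s],4).tolist(),np.round(np.mean([ray(c,u/1.5,v/1.5,.013)[:2] for u,v in s],0),4))
    u,v=((465,331),(546,268))[0] if n=='top' else (300,311)
    print(' ball z.072',ray(c,u/1.5,v/1.5,.072), 'depth',P[int(v/1.5),int(u/1.5)])
    u,v=(546,268) if n=='top' else (274,423)
    print(' pad',P[int(v/1.5),int(u/1.5)])
E
python3 m.py
```

```text
top bar [0.4024 0.2164] [0.02 0.07] axis 131.13632 z 0.008957499352856224
top bar [0.455 0.354] [0.019 0.039] axis 138.77086 z 0.00915884658867383
top bar [0.5886 0.276 ] [0.109 0.02 ] axis 48.061325 z 0.0093870016585052
top jig [ 0.546  -0.1032] [0.188 0.168] y axis 21.897465
 screws [[0.5703, 0.0719], [0.6452, -0.1526], [0.4972, -0.2017], [0.4218, 0.0219]] [ 0.5336 -0.0651]
 ball z.072 [ 0.4337147  -0.04300679  0.072     ] depth [ 0.43450455 -0.0425068   0.07560589]
 pad [ 0.53961726 -0.15500728  0.05125226]
scene bar [0.5878 0.2751] [0.11  0.021] axis 48.38532 z 0.01049828899956623
scene bar [0.4013 0.2139] [0.02  0.071] axis 130.8907 z 0.010811990127303328
scene bar [0.4532 0.3525] [0.02  0.041] axis 132.8004 z 0.010610625425964137
scene jig [0.8553 0.2213] [0.163 0.059] y axis 29.856363
 screws [[0.5688, 0.0717], [0.6438, -0.1515], [0.4959, -0.2019], [0.421, 0.0231]] [ 0.5324 -0.0647]
 ball z.072 [ 0.4394017 -0.048438   0.072    ] depth [ 0.44001551 -0.04863177  0.0740174 ]
 pad [ 0.5379352  -0.16012842  0.05200798]
```

```bash
python3 -m jog '[[1,1,-1,0,0.09],[1,1,-1,0,0.09],[1,1,-1,0,0],[1,1,-1,0,0],[1,1,-1,0,0],[1,1,-1,0,0],[1,1,-1,0,0],[1,1,-1,0,0],[1,1,-1,0,0],[1,1,-1,0,0],[1,1,-1,0,0],[1,1,-1,0,0]]' 20; python3 -m jog '[[0.7,0.35,-1,0,0],[0.7,0.35,-1,0,0],[0.7,0.35,-1,0,0],[0.7,0.35,-1,0,0],[0.7,0.35,-1,0,0],[0.7,0.35,-1,0,0],[0.7,0.35,-1,0,0],[0.7,0.35,-1,0,0],[0.7,0.3,-1,0,0],[0.7,0,-1,0,0],[0.7,0,0,0,0],[0.7,0,0,0,0]]'
cat > go.py <<'E'
# usage: go.py jigx jigy z(mm) : tool shift in tool axes (shares of 20 mm) from the measured TCP, jig target
import sys
from h import *
J=np.array([.533,-.065,0]);Rj=R.from_euler('z',18.5,degrees=True).as_matrix()
def delta(t):
    o=env.get_obs();Rt=R.from_euler('xyz',o['tool_rot'],degrees=True).as_matrix()
    return Rt.T@(t-o['tool_pos'])/.02
if __name__=='__main__':
    o=env.get_obs();a=np.array(list(map(float,sys.argv[1:4])))/1000
    print('t',o['time_s'],'jig mm',np.round((Rj.T@(o['tool_pos']-J))*1000,1),'yaw',o['tool_rot'],'shares',np.round(delta(J+Rj@a),2))
E
python3 go.py -88 50 60; python3 - <<'E'
from h import *
c=cam('wrist');save(c,'w1.png')
E
```

```text
time_s: 1.1
tool_pos: [0.4364, -0.2748, 0.2392]
tool_rot: [-180.0, 0.0, 18.4]
force: [0.4, -0.1, 0.1]
grip_width: 0.0869
grasp_force: 0.0
time_s: 2.1
tool_pos: [0.4318, -0.0661, 0.2394]
tool_rot: [180.0, 0.0, 18.5]
force: [0.6, -0.2, 0.1]
grip_width: 0.0609
grasp_force: 0.0
t 2.1 jig mm [-96.3  31.  239.4] yaw [1.79953213e+02 2.82156023e-02 1.84835722e+01] shares [ 0.42 -0.96  8.97]
```

View pics/w1.png

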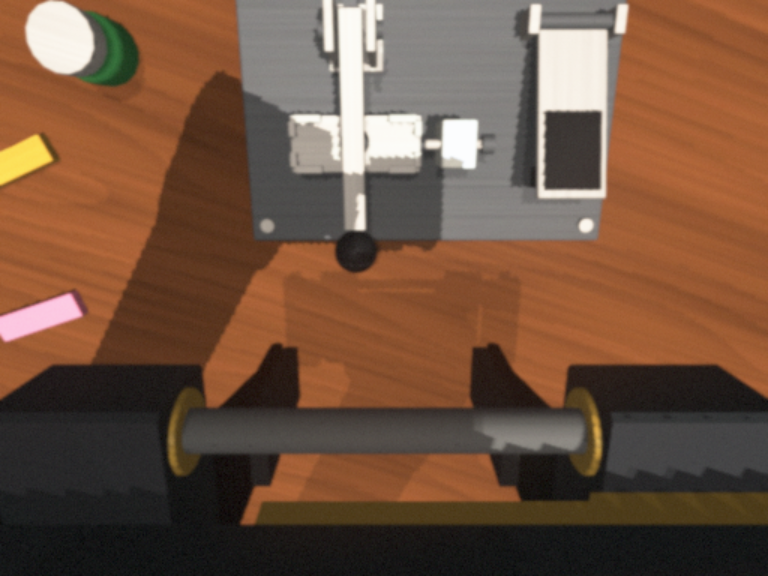

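Wrist view: ball at (356,251), clamp down over the nest, fingers straddling jig y; the body is wide along the closing line, so I measure its envelope for clearance with the swung-back arm.

```bash
python3 - <<'E'
from h import *
o=env.get_obs();Rt=R.from_euler('xyz',o['tool_rot'],degrees=True).as_matrix()
A=[]
for n in('scene','top','wrist'):
    c=cam(n);P=pts(c)[c['range_z']>0];q=(P-o['tool_pos'])@Rt*1000
    q=q[(abs(q[:,0])<90)&(abs(q[:,1])<130)&(q[:,2]<25)&(q[:,2]>-160)]
    for z in range(-150,25,10):
        s=q[(q[:,2]>z)&(q[:,2]<=z+10)]
        if len(s)>5:print(n,z,len(s),'x',np.percentile(s[:,0],[1,99]).round(),'y',np.percentile(s[:,1],[1,99]).round())
    if n=='scene':save(c,'scene2.png')
E
python3 go.py -88 50 60
```

```text
scene -150 175 x [17. 37.] y [-45.  17.]
scene -140 83 x [-8. 22.] y [ 7. 17.]
scene -130 320 x [-22.  25.] y [-48.  17.]
scene -120 327 x [-22.  26.] y [-48.  17.]
scene -110 342 x [-23.  25.] y [-49.  17.]
scene -100 2273 x [-35.  36.] y [-92.  95.]
scene -90 545 x [-32.  37.] y [-90.  95.]
scene -80 1003 x [-31.  37.] y [-83.  93.]
scene -70 539 x [-33.  38.] y [-84.  87.]
scene -60 201 x [-35.  37.] y [-84.  87.]
scene -50 23 x [-4.  8.] y [-37. -34.]
scene -40 48 x [-11.  11.] y [-45. -31.]
scene -30 56 x [-11.  11.] y [-44.  43.]
scene -20 88 x [-7. 11.] y [-43.  43.]
scene -10 99 x [-11.  11.] y [-40.  40.]
scene 0 111 x [-11.  11.] y [-39.  40.]
scene 10 70 x [-11.  11.] y [-40.  40.]
top -150 108 x [-37.  33.] y [-50. -22.]
top -140 96 x [-21.  21.] y [-50. -32.]
top -130 59 x [-22.  21.] y [-51. -48.]
top -120 51 x [-22.  21.] y [-50. -46.]
top -110 64 x [-24.  24.] y [-50. -42.]
top -100 1609 x [-36.  36.] y [-95. -50.]
top -90 33 x [-37.  29.] y [-95. -17.]
top -80 319 x [-38.  37.] y [-83.   5.]
top -70 84 x [-38. -25.] y [-86.   7.]
top -60 6 x [-37. -36.] y [-87. -42.]
wrist -100 7109 x [24. 26.] y [-48.  50.]
wrist -90 13111 x [22. 26.] y [-51.  55.]
wrist -80 21056 x [17. 37.] y [-60.  61.]
wrist -70 13997 x [11. 38.] y [-60.  62.]
wrist -60 2261 x [-1. 38.] y [-61.  63.]
wrist -50 785 x [-11.  12.] y [-35.  37.]
wrist -40 990 x [-11.   4.] y [-35.  37.]
wrist -30 547 x [-10.  11.] y [-42.  44.]
wrist -20 672 x [-9. 11.] y [-41.  43.]
wrist -10 674 x [-2. 11.] y [-38.  41.]
wrist 0 578 x [-7. 11.] y [-38.  40.]
wrist 10 446 x [-10.  11.] y [-38.  40.]
t 2.3 jig mm [-96.6  29.2 239.4] yaw [-1.79995281e+02  1.41540375e-02  1.82574672e+01] shares [ 0.43 -1.04  8.97]
```

View pics/scene2.png

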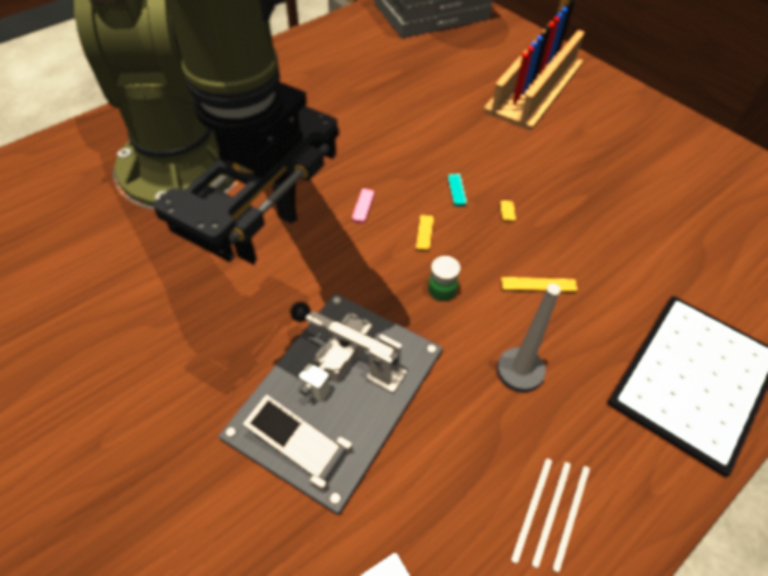

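The scene view confirms the body is 190 mm along the closing line. Laying the blank with fingers along jig x would hit the swung-back arm, so I'll grip it by its ends instead. First I refine the ball position.

```bash
python3 - <<'E'
from h import *
from go import J,Rj
c=cam('wrist');g=c['color'].max(2)
def s(p):return np.round(Rj.T@(p-J)*1000,1)
roi=np.zeros_like(g);roi[140:200,210:265]=1
m=((g<45)&(roi>0)).astype(np.uint8)
k=max(cv2.findContours(m,0,2)[0],key=cv2.contourArea);(u,v),r=cv2.minEnclosingCircle(k);print(u,v,r,'ball',s(ray(c,u,v,.062)))
P=pts(c);
for a in((150,200),(150,165),(200,150)):print(a,g[a])
Q=(P-J)@Rj*1000
for nm,b in(('guide',(45,57+5)),):
    t=(Q[...,2]>50)&(Q[...,2]<62)&(Q[...,1]<5)&(Q[...,1]>-40)&(Q[...,0]<10)&(Q[...,0]>-50);print(nm,Q[t].min(0),Q[t].max(0),np.median(Q[t],0))
t=(Q[...,2]>38)&(Q[...,2]<52)&(Q[...,0]>-50)&(Q[...,0]<10)&(Q[...,1]>5)&(Q[...,1]<110);print('anvil',np.percentile(Q[t],[1,99],0).round(1))
E
python3 go.py -88 50 60
```

```text
235.05813598632812 166.41860961914062 13.219788551330566 ball [-86.6  49.9  62. ]
(150, 200) 80
(150, 165) 93
(200, 150) 100
guide [-34.67155518 -39.5466872   50.02248789] [-5.5356713   2.33262006 58.021503  ] [-19.88105841 -16.61491351  55.37277335]
anvil [[-37.7   8.2  39. ]
 [ -2.1  91.6  47.1]]
t 2.35 jig mm [-96.6  29.4 239.4] yaw [-1.79988402e+02  1.13359942e-02  1.82615095e+01] shares [ 0.43 -1.03  8.97]
```

```bash
python3 -m jog '[[0.7,0.43,-1,0,0],[0.7,0,0,1,0],[0.7,0,0,1,0],[0.7,0,0,1,0],[0.7,0,0,1,0],[0.7,0,0,1,0],[0.7,0,0,1,0],[0.7,0,0,1,0],[0.7,0,0,1,0],[0.7,0,0,0.9,0],[0.7,0,0,0,0],[0.7,0,0,0,0]]'; python3 go.py -88 50 60;  python3 -m jog '[[0,0,0,0,0],[0,0,0,0,0],[0,0,0,0,0],[0,0,0,0,0],[0,0,0,0,0],[0,0,0,0,0]]' 25; python3 go.py -88 50 60
```

```text
time_s: 3.35
tool_pos: [0.4334, -0.0454, 0.061]
tool_rot: [-179.9, 0.1, 18.3]
force: [0.2, -0.4, 0.9]
grip_width: 0.0611
grasp_force: 0.0
t 3.35 jig mm [-88.3  50.2  61. ] yaw [-1.79907802e+02  1.02215101e-01  1.83149841e+01] shares [0.01 0.01 0.05]
time_s: 3.85
tool_pos: [0.4342, -0.0453, 0.0619]
tool_rot: [180.0, -0.0, 18.4]
force: [-1.2, -0.1, 0.1]
grip_width: 0.0289
grasp_force: 0.0
t 3.85 jig mm [-87.4  50.1  61.9] yaw [ 1.79965196e+02 -2.70893292e-02  1.83597841e+01] shares [-0.03  0.    0.09]
```

```bash
python3 -m jog '[[0,0,0,0,0],[0,0,0,0,0],[0,-0.02,0,-0.68,0],[0,0.05,0,-0.67,0],[0,0.12,0,-0.67,0],[0,0.19,0,-0.65,0],[0,0.26,0,-0.63,0],[0,0.32,0,-0.6,0],[0,0.38,0,-0.56,0],[0,0.44,0,-0.52,0],[0,0,0,0,0]]'; python3 go.py -41 50 162
```

```text
time_s: 4.77
tool_pos: [0.4669, -0.0342, 0.1622]
tool_rot: [180.0, 0.1, 18.4]
force: [-5.1, -1.5, 2.2]
grip_width: 0.0263
grasp_force: 25.0
t 4.7667 jig mm [-52.9  50.2 162.2] yaw [1.79997577e+02 1.08413034e-01 1.83845739e+01] shares [0.6  0.01 0.01]
```

```bash
python3 -m jog '[[0,0.49,0,-0.47,0],[0,0.53,0,-0.42,0],[0,0.57,0,-0.36,0],[0,0.61,0,-0.3,0],[0,0.63,0,-0.23,0],[0,0.66,0,-0.17,0],[0,0.67,0,-0.1,0],[0,0.68,0,-0.03,0],[0,0.67,0,0.04,0],[0,0.67,0,0.11,0],[0,0.65,0,0.18,0],[0,0.63,0,0.25,0]]'; python3 go.py 96 50 190
```

```text
time_s: 5.77
tool_pos: [0.6106, 0.0141, 0.1915]
tool_rot: [-180.0, -0.2, 18.4]
force: [2.8, 2.2, 6.6]
grip_width: 0.0266
grasp_force: 25.0
t 5.7667 jig mm [ 98.7  50.4 191.5] yaw [-179.98214987   -0.24934257   18.40640787] shares [-0.14  0.02  0.07]
```

```bash
python3 -m jog '[[0.6,0,0,0,0],[0.6,0,0,0,0],[0.6,0,0,0,0],[1,0,0,-1,0],[1,0,0,-1,0],[1,0,0,-1,0],[1,0,-1,0,0],[1,-0.5,-1,0,0],[1,-0.5,-1,0,0],[1,-0.5,-1,0,0],[1,-0.5,-1,0,0],[1,-0.5,-1,0,0]]' ; python3 -m jog '[[1,-0.5,-1,0,0],[1,-0.5,-1,0,0],[1,-0.5,-1,0,0],[1,-0.5,-1,0,0],[1,-0.5,-1,0,0],[1,-0.5,-1,0,0],[1,-0.5,-0.9,0,0],[1,0,0,0,-0.125],[1,0,0,0,-0.125],[1,0,0,0,-0.125],[1,0,0,0,-0.125],[1,0,0,0,0]]'
python3 - <<'E'
from h import *
from go import delta
c=cam('wrist');hsv=cv2.cvtColor(c['color'],cv2.COLOR_RGB2HSV);m=cv2.inRange(hsv,(20,150,100),(34,255,255));save(c,'w2.png')
for k in cv2.findContours(m,0,2)[0]:
    if cv2.contourArea(k)<200:continue
    q=np.array([ray(c,u,v,.01)[:2] for u,v in k[:,0]],np.float32);ctr,sz,a=cv2.minAreaRect(q)
    b=cv2.boxPoints((ctr,sz,a));e=max((b[1]-b[0],b[2]-b[1]),key=np.linalg.norm)
    print(ctr,sz,np.degrees(np.arctan2(e[1],e[0]))%180,'shares',delta(np.array([*ctr,.0235])).round(2))
E
```

```text
time_s: 6.77
tool_pos: [0.5218, 0.111, 0.2508]
tool_rot: [180.0, 0.0, 18.3]
force: [-0.1, 0.4, -0.2]
grip_width: 0.0864
grasp_force: 0.0
time_s: 7.77
tool_pos: [0.4129, 0.2192, 0.2508]
tool_rot: [179.9, 0.0, 41.0]
force: [0.4, -0.6, 0.4]
grip_width: 0.0869
grasp_force: 0.0
(0.3875558376312256, -0.1258547306060791) (0.031362518668174744, 0.22024641931056976) 130.92123 shares [-12.21  12.24  11.38]
(0.45445096492767334, 0.3532295823097229) (0.01781788468360901, 0.03736763074994087) 137.88324 shares [ 5.95 -3.73 11.36]
```

View pics/w2.png

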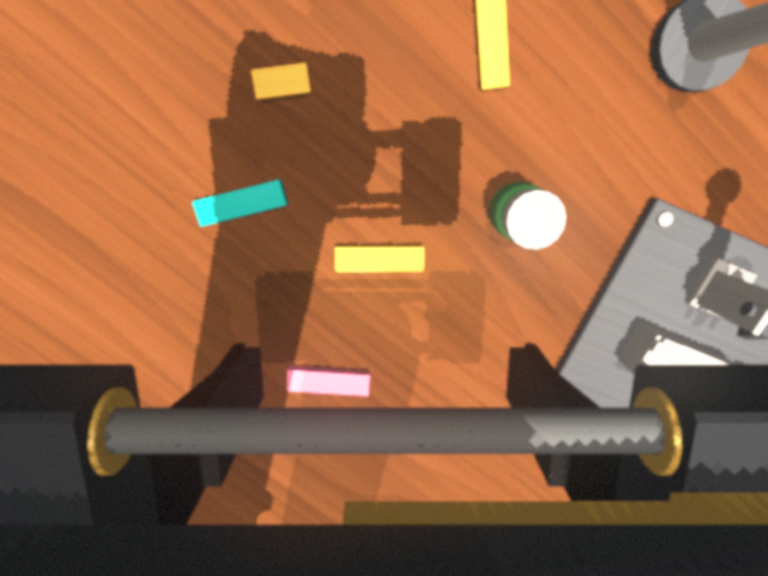

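Wrist view: the blank lies at (335–425, 245–272), parallel to the closing line. It wasn't masked because its hue here falls outside my limits.

```bash
python3 - <<'E'
from h import *
from go import delta
c=cam('wrist');hsv=cv2.cvtColor(c['color'],cv2.COLOR_RGB2HSV);m=cv2.inRange(hsv,(20,140,100),(40,255,255));m[235:]=0
for k in cv2.findContours(m,0,2)[0]:
    if cv2.contourArea(k)<200:continue
    q=np.array([ray(c,u,v,.01)[:2] for u,v in k[:,0]],np.float32);ctr,sz,a=cv2.minAreaRect(q)
    b=cv2.boxPoints((ctr,sz,a));e=max((b[1]-b[0],b[2]-b[1]),key=np.linalg.norm)
    print(ctr,sz,np.degrees(np.arctan2(e[1],e[0]))%180,'shares',delta(np.array([*ctr,.0235])).round(2))
print(env.get_obs()['tool_rot'])
E
```

```text
(0.4018309712409973, 0.21559977531433105) (0.02051442675292492, 0.06995212286710739) 130.676 shares [-0.55 -0.23 11.37]
(0.45412519574165344, 0.353411465883255) (0.017830386757850647, 0.03742193058133125) 138.11685 shares [ 5.93 -3.75 11.37]
[1.79961457e+02 2.74484836e-02 4.06676339e+01]
```

```bash
python3 -m jog '[[1,-0.55,-0.23,0,0],[1,0,0,1,0],[1,0,0,1,0],[1,0,0,1,0],[1,0,0,1,0],[1,0,0,1,0],[1,0,0,1,0],[1,0,0,1,0],[1,0,0,1,0],[1,0,0,1,0],[1,0,0,1,0],[1,0,0,0.5,0]]'; python3 -m jog '[[1,0,0,0.5,0],[1,0,0,0.3,0],[1,0,0,0,0],[1,0,0,0,0]]'; python3 - <<'E'
from go import *
print(delta(np.array([.4018,.2156,.0235])))
E
```

```text
time_s: 8.87
tool_pos: [0.4007, 0.2151, 0.039]
tool_rot: [-179.9, 0.2, 40.7]
force: [-1.1, -0.5, 0.6]
grip_width: 0.0868
grasp_force: 0.0
time_s: 9.2
tool_pos: [0.4024, 0.2163, 0.0255]
tool_rot: [180.0, -0.0, 40.8]
force: [-0.9, -0.1, -0.9]
grip_width: 0.0869
grasp_force: 0.0
[-0.048937    0.00691286  0.09965494]
```

```bash
python3 -m jog '[[0,0,0,0.1,0],[0,0,0,0,0],[0,0,0,0,0],[0,0,0,0,0],[0,0,0,0,0],[0,0,0,0,0],[0,0,0,0,0]]' 25; python3 -m jog '[[0,0,0,-1,0],[0,0,0,-1,0],[0,0,0,-1,0],[0,0,0,-1,0],[0,0,0,-1,0],[0,0,0,0,0.125],[0,0,0,0,0.125],[0,0,0,0,0.125],[0,0,0,0,0.12],[0,0,0,0,0]]'; python3 go.py -20 50 110
```

```text
time_s: 9.78
tool_pos: [0.4025, 0.2162, 0.0235]
tool_rot: [180.0, -0.0, 40.8]
force: [0.2, 0.0, 4.3]
grip_width: 0.0692
grasp_force: 25.0
time_s: 10.62
tool_pos: [0.4017, 0.2159, 0.1227]
tool_rot: [180.0, 0.0, 18.5]
force: [-0.6, -0.2, -1.2]
grip_width: 0.0692
grasp_force: 25.0
t 10.6167 jig mm [-35.3 308.1 122.7] yaw [1.79992901e+02 4.69302487e-02 1.84511802e+01] shares [ 0.78 12.9   0.64]
```

```bash
python3 -m jog '[[0,0.39,1,0,0],[0,0.39,1,0,0],[0,0,1,0,0],[0,0,1,0,0],[0,0,1,0,0],[0,0,1,0,0],[0,0,1,0,0],[0,0,1,0,0],[0,0,1,0,0],[0,0,1,0,0],[0,0,1,0,0],[0,0,1,0,0]]'; python3 -m jog '[[0,0,0.6,0,0],[0,0,0.3,0,0],[0,0,0,0,0],[0,0,0,0,0]]'; python3 go.py -20 50 70
python3 - <<'E'
from h import *
from go import J,Rj
c=cam('wrist');save(c,'w3.png');d=cam('scene');save(d,'scene3.png');P=pts(d);Q=(P-J)@Rj*1000
hsv=cv2.cvtColor(d['color'],cv2.COLOR_RGB2HSV)
m=cv2.inRange(hsv,(20,120,80),(40,255,255))>0
t=m&(Q[...,2]>80)&(Q[...,2]<130)
print(t.sum(),np.percentile(Q[t],[2,98],0).round(1) if t.sum() else '')
E
```

```text
time_s: 11.62
tool_pos: [0.4933, -0.0073, 0.1227]
tool_rot: [-180.0, 0.0, 18.8]
force: [0.0, 1.0, -0.3]
grip_width: 0.0695
grasp_force: 25.0
time_s: 11.95
tool_pos: [0.4988, -0.0225, 0.1229]
tool_rot: [-179.9, 0.0, 18.7]
force: [-0.9, 0.8, -1.9]
grip_width: 0.0692
grasp_force: 25.0
t 11.95 jig mm [-18.9  51.2 122.9] yaw [-1.79944248e+02  2.11570275e-02  1.86564994e+01] shares [-0.05  0.06  2.65]
0
```

View pics/w3.png

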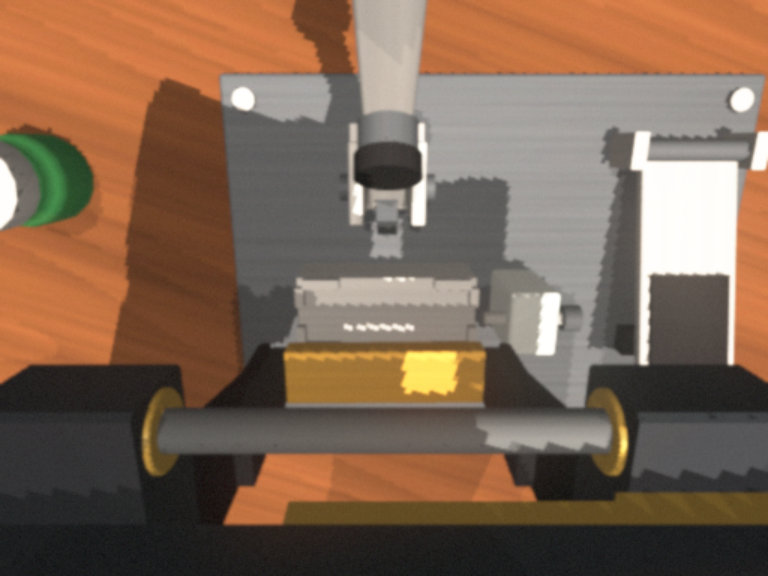

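View pics/scene3.png

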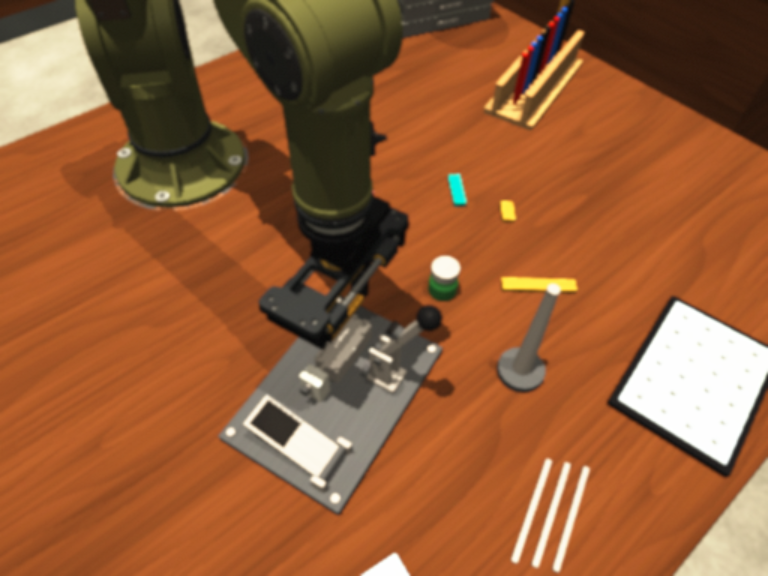

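Wrist view: blank held level between the fingers at (285–485, 345–405), nest just ahead at (297–478, 280–340). Scene view: clamp back with its ball at (429,318).

```bash
python3 - <<'E'
from h import *
from go import J,Rj
c=cam('wrist');o=env.get_obs();s=lambda p:np.round(Rj.T@(p-J)*1000,1)
hsv=cv2.cvtColor(c['color'],cv2.COLOR_RGB2HSV);m=cv2.inRange(hsv,(12,120,80),(40,255,255));m[280:]=0
k=max(cv2.findContours(m,0,2)[0],key=cv2.contourArea);print(cv2.boundingRect(k))
q=np.array([s(ray(c,u,v,o['tool_pos'][2]-.0135)) for u,v in k[:,0]]);print(q.min(0),q.max(0),s(o['tool_pos']),cv2.minAreaRect(q[:,:2].astype(np.float32)))
t=(m>0)&(c['range_z']>0);P=pts(c)[t];print('z spread',np.percentile((P-J)@Rj*1000,[2,50,98],0).round(1))
Q=(pts(c)-J)@Rj*1000;t=(Q[...,2]>38)&(Q[...,2]<52)&(Q[...,0]>-50)&(Q[...,0]<10)&(Q[...,1]>3)&(Q[...,1]<97);print('anvil',np.percentile(Q[t],[1,99],0).round(1))
E
python3 go.py -19 51 72
```

```text
(188, 228, 137, 41)
[-28.8  16.7 109.6] [ -6.   86.5 109.6] [-18.7  51.6 123.1] ((-17.40863800048828, 51.606475830078125), (22.246761322021484, 69.63609313964844), 0.7538481950759888)
z spread [[ -64.4 -127.5   -2.7]
 [  13.9  113.9   -0.9]
 [ 121.8  257.3  187. ]]
anvil [[-33.6   8.   38.7]
 [ -1.8  91.5  46.7]]
t 12.1 jig mm [-18.7  51.6 123.1] yaw [-1.79983582e+02  6.67398972e-03  1.87231577e+01] shares [-0.01  0.03  2.56]
```

```bash
python3 -m jog '[[0,-0.05,0.04,0.8,0],[0,0,0,0.8,0],[0,0,0,0.6,0],[0,0,0,0.3,0],[0,0,0,0,0],[0,0,0,0,0]]'; python3 -m jog '[[0,0,0,0.15,0],[0,0,0,0.1,0],[0,0,0,0,0],[0,0,0,0,0]]'; python3 go.py -20 50.5 65.5
```

```text
time_s: 12.6
tool_pos: [0.4985, -0.0241, 0.0732]
tool_rot: [-180.0, 0.0, 18.6]
force: [1.0, -0.5, -2.1]
grip_width: 0.0694
grasp_force: 25.0
time_s: 12.93
tool_pos: [0.4986, -0.0246, 0.0684]
tool_rot: [180.0, -0.0, 18.6]
force: [0.0, -0.5, -1.5]
grip_width: 0.0694
grasp_force: 25.0
t 12.9333 jig mm [-19.8  49.2  68.4] yaw [ 1.79982955e+02 -1.71798357e-02  1.85775595e+01] shares [-0.01 -0.06  0.14]
```

```bash
python3 -m jog '[[0,0,-0.05,0.07,0],[0,0,0,0.06,0],[0,0,0,0,0],[0,0,0,0,0]]'; python3 go.py -20 50.5 65.5
```

```text
time_s: 13.27
tool_pos: [0.4983, -0.0234, 0.0656]
tool_rot: [180.0, -0.0, 18.6]
force: [-0.0, -0.2, -0.6]
grip_width: 0.069
grasp_force: 25.0
t 13.2667 jig mm [-19.8  50.4  65.6] yaw [ 1.79994578e+02 -1.37531190e-02  1.85961543e+01] shares [-0.01 -0.    0.01]
```

```bash
python3 -m jog '[[0.87,0,0,0,0],[0.87,0,0,0,0],[0.87,0,0,0,0],[0.87,0,0,0,0],[0.87,0,0,-0.3,0],[0.87,0,0,-1,0],[0.87,0,0,-1,0],[0.87,-1,0,-1,0],[0.87,-1,0,-1,0],[0.87,-1,0,-1,0],[0.87,-1,0,-1,0],[0.87,0,0,0,0]]'
python3 - <<'E'
from h import *
from go import J,Rj
c=cam('wrist');save(c,'w4.png');o=env.get_obs();s=lambda p:np.round(Rj.T@(p-J)*1000,1)
Q=(pts(c)-J)@Rj*1000
hsv=cv2.cvtColor(c['color'],cv2.COLOR_RGB2HSV);m=cv2.inRange(hsv,(12,120,80),(40,255,255));m[(abs(Q[...,0]+20)>30)|(abs(Q[...,1]-50)>50)|(Q[...,2]<30)]=0
k=max(cv2.findContours(m,0,2)[0],key=cv2.contourArea)
q=np.array([s(ray(c,u,v,.052)) for u,v in k[:,0]]);print(cv2.minAreaRect(q[:,:2].astype(np.float32)))
t=(m>0)
for a,b in((10,30),(30,50),(50,70),(70,90)):
  w=t&(Q[...,1]>a)&(Q[...,1]<b);print(a,w.sum(),np.median(Q[w],0).round(1))
E
python3 go.py -20 50 60
```

```text
time_s: 14.27
tool_pos: [0.4219, -0.0507, 0.1955]
tool_rot: [179.7, -0.2, 18.4]
force: [0.7, 0.1, 0.9]
grip_width: 0.0759
grasp_force: 0.0
((-20.564167022705078, 50.65586853027344), (19.14199447631836, 68.10224914550781), 0.7023647427558899)
10 406 [-20.5  23.2  50.7]
30 678 [-22.4  42.2  50.8]
50 570 [-20.8  59.7  50.6]
70 434 [-20.8  77.5  50.7]
t 14.3167 jig mm [-99.7  49.2 194. ] yaw [179.75795568  -0.212279    18.4663938 ] shares [ 3.96 -0.07  6.71]
```

View pics/w4.png

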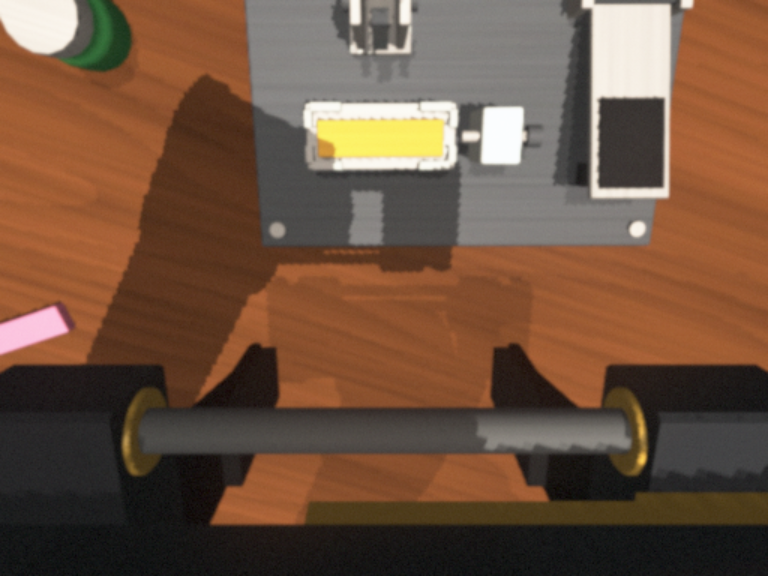

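Wrist view: the blank lies flat and square in the nest at (316–446, 120–158), all four z samples agree. Now back to the ball.

```bash
python3 -m jog '[[0.7,0,0,-1,0],[0.7,0,0,-1,0],[0.7,1,0,-1,0],[0.7,1,0,0,0],[0.7,1,0,0,0],[0.7,1,0,0,0],[0.7,1,0,0,0],[0.7,1,0,0,0],[0.7,1,0,0,0],[0.7,1,0,0,0],[0.7,1,0,0,0],[0.7,0.8,0,0,0]]'; python3 -m jog '[[0.7,0,0,0,0],[0.7,0,0,0,0],[0.7,0,0,0,0]]'; python3 go.py 96 50 190
```

```text
time_s: 15.32
tool_pos: [0.6096, 0.0148, 0.2498]
tool_rot: [-179.9, 0.0, 18.6]
force: [0.2, -0.1, -0.6]
grip_width: 0.0611
grasp_force: 0.0
time_s: 15.57
tool_pos: [0.6076, 0.0136, 0.2506]
tool_rot: [-180.0, 0.1, 18.6]
force: [-0.2, -0.6, 0.6]
grip_width: 0.0609
grasp_force: 0.0
t 15.5667 jig mm [ 95.7  50.9 250.6] yaw [-1.79950153e+02  9.32977317e-02  1.86054645e+01] shares [0.02 0.05 3.03]
```

```bash
python3 -m jog '[[0.7,0,0.05,1,0],[0.7,0,0,1,0],[0.7,0,0,1,0],[0.7,0,0,0,0],[0.2,0,0,0,0],[0,0,0,0,0],[0,0,0,0,0],[0,0,0,0,0],[0,0,0,0,0],[0,0,0,0,0],[0,0,0,0,0]]' 25; python3 go.py 96 50 190;python3 -m jog '[[0,-0.6,0,-0.24,0],[0,-0.62,0,-0.18,0],[0,-0.64,0,-0.12,0],[0,-0.65,0,-0.05,0],[0,-0.65,0,0.01,0],[0,-0.65,0,0.08,0],[0,-0.63,0,0.14,0],[0,-0.62,0,0.2,0],[0,-0.59,0,0.27,0],[0,-0.56,0,0.32,0],[0,0,0,0,0]]'; python3 go.py -28 50 181
```

```text
time_s: 16.48
tool_pos: [0.6085, 0.0134, 0.1922]
tool_rot: [-180.0, -0.0, 18.6]
force: [-1.1, 1.5, 2.8]
grip_width: 0.0264
grasp_force: 25.0
t 16.4833 jig mm [ 96.5  50.4 192.2] yaw [-1.79962605e+02 -4.67141952e-02  1.86176789e+01] shares [-0.02  0.02  0.11]
time_s: 17.4
tool_pos: [0.4879, -0.0272, 0.1827]
tool_rot: [-180.0, 0.2, 18.6]
force: [-5.7, 2.0, 5.6]
grip_width: 0.0266
grasp_force: 25.0
t 17.4 jig mm [-30.8  50.1 182.7] yaw [-179.97015316    0.22642644   18.56144926] shares [0.14 0.01 0.08]
```

```bash
python3 -m jog '[[0,-0.53,0,0.38,0],[0,-0.49,0,0.43,0],[0,-0.44,0,0.48,0],[0,-0.39,0,0.52,0],[0,-0.34,0,0.55,0],[0,-0.28,0,0.59,0],[0,-0.22,0,0.61,0],[0,-0.16,0,0.63,0],[0,-0.1,0,0.64,0],[0,-0.03,0,0.65,0],[0,0,0,0,0],[0,0,0,0,0]]'; python3 go.py -88 50 72
```

```text
time_s: 18.4
tool_pos: [0.433, -0.0457, 0.0724]
tool_rot: [-179.9, 0.1, 18.6]
force: [-2.4, 1.9, -4.4]
grip_width: 0.0262
grasp_force: 25.1
t 18.4 jig mm [-88.7  50.   72.4] yaw [-1.79910667e+02  1.41909964e-01  1.86126094e+01] shares [0.04 0.   0.02]
```

```bash
python3 -m jog '[[0,0,0,0.05,0],[0.6,0,0,0,0],[0.6,0,0,0,0],[0.6,0,0,0,0],[0.6,0,0,-1,0],[0.6,0,0,-1,0],[0.6,0,0,-1,0],[0.6,0,0,-1,0],[0.6,0,0,-1,0],[0.3,0,0,-1,0],[0,0,0,0,0],[0,0,0,0,0]]'
python3 - <<'E'
from h import *
from go import J,Rj
for n in('scene','top','wrist'):
    c=cam(n);Q=(pts(c)-J)@Rj*1000
    t=(abs(Q[...,0]+88)<12)&(abs(Q[...,1]-50)<12)&(Q[...,2]>40)&(Q[...,2]<110)&(c['range_z']>0)
    if t.sum():print(n,'ball top',t.sum(),np.percentile(Q[t][:,2],[50,98]).round(1))
    t=(abs(Q[...,0]+60)<8)&(abs(Q[...,1]-50)<4)&(Q[...,2]>40)&(Q[...,2]<110)&(c['range_z']>0)
    if t.sum():print(n,'arm top',np.median(Q[t][:,2]))
    t=(abs(Q[...,0]+30)<5)&(abs(Q[...,1]+90)<10)&(c['range_z']>0)
    if t.sum():print(n,'pad',np.median(Q[t],0).round(1))
E
python3 go.py -31 -90 85
```

```text
time_s: 19.4
tool_pos: [0.4356, -0.0466, 0.1941]
tool_rot: [179.8, -0.2, 18.6]
force: [0.3, 0.1, 0.1]
grip_width: 0.0396
grasp_force: 0.0
scene ball top 135 [81.8 86.9]
scene arm top 77.41327680754
scene pad [-30.3 -89.8  53.5]
wrist ball top 764 [80.9 84.6]
wrist arm top 75.91884381974693
wrist pad [-29.9 -89.5  51.3]
t 19.55 jig mm [-88.2  49.4 191.6] yaw [-1.79978063e+02  5.92070767e-02  1.85788429e+01] shares [2.86 6.97 5.32]
```

Ball top at about 86 mm, so the clamp is at 0, on the blank. On to the pedal.

```bash
python3 -m jog '[[0,0.4,1,0,0],[0,0.4,1,0,0],[0,0.4,1,0,0],[0,0.4,1,0,0],[0,0.4,1,0,0],[0,0.4,1,0,0],[0,0.4,0.95,0,0],[0,0,0,1,0],[0,0,0,1,0],[0,0,0,1,0],[0,0,0,1,0],[0,0,0,1,0]]' 20; python3 -m jog '[[0,0,0,0.2,0],[0,0,0,0,0],[0,0,0,0,0]]';python3 go.py -31 -90 47
```

```text
time_s: 20.55
tool_pos: [0.5307, -0.1598, 0.09]
tool_rot: [-179.9, 0.1, 18.6]
force: [0.0, -0.7, -0.2]
grip_width: 0.0004
grasp_force: 0.0
time_s: 20.8
tool_pos: [0.5316, -0.1599, 0.0884]
tool_rot: [-180.0, 0.0, 18.6]
force: [-0.6, -0.4, -0.1]
grip_width: 0.0006
grasp_force: 0.0
t 20.8 jig mm [-31.4 -89.6  88.4] yaw [-1.79975407e+02  1.29547507e-02  1.85974234e+01] shares [0.02 0.02 2.07]
```

```bash
python3 -m jog '[[0,0,0,0.5,0],[0,0,0,0.5,0],[0,0,0,0.4,0],[0,0,0,0.35,0],[0,0,0,0.25,0],[0,0,0,0,0],[0,0,0,0,0],[0,0,0,0,0]]';python3 go.py -31 -90 47
```

```text
time_s: 21.47
tool_pos: [0.5304, -0.1615, 0.0486]
tool_rot: [179.9, 0.2, 18.5]
force: [-4.8, -2.0, 7.8]
grip_width: 0.0007
grasp_force: 3.9
t 21.4667 jig mm [-33.1 -90.7  48.6] yaw [1.79938235e+02 1.66269333e-01 1.85291693e+01] shares [ 0.1  -0.04  0.08]
```

```bash
python3 -m jog '[[0,0,0,0.1,0],[0,0,0,0,0],[0,0,0,0,0]]';python3 -m jog '[[0,0,0,0.1,0],[0,0,0,0,0],[0,0,0,0,0]]'
```

```text
time_s: 21.72
tool_pos: [0.5305, -0.1615, 0.0473]
tool_rot: [179.9, 0.2, 18.5]
force: [-5.8, -1.9, 12.0]
grip_width: 0.0006
grasp_force: 6.1
time_s: 21.97
tool_pos: [0.5305, -0.1615, 0.047]
tool_rot: [179.9, 0.2, 18.5]
force: [-11.3, -0.3, 23.2]
grip_width: 0.0005
grasp_force: 11.9
```

Firm stop at 47 mm (pad at 30 mm, force jumps to 23 N). Hold briefly, then release.

```bash
python3 -m jog '[[0,0,0,0,0],[0,0,0,0,0],[0,0,0,0,0],[0,0,0,-0.4,0],[0,0,0,-0.5,0],[0,0,0,-0.7,0],[0,0,0,-0.8,0],[0,0,0,-1,0],[0.7,0,0,-1,0],[0.7,0,0,-1,0],[0.7,0,0,-1,0],[0.7,0,0,0,0]]'
python3 - <<'E'
from h import *
from go import J,Rj
for n in('scene','wrist'):
    c=cam(n);Q=(pts(c)-J)@Rj*1000
    for nm,x,y in(('ball',-88,50),('pad',-30,-90)):
        t=(abs(Q[...,0]-x)<6)&(abs(Q[...,1]-y)<6)&(Q[...,2]>20)&(Q[...,2]<110)&(c['range_z']>0)
        if t.sum():print(n,nm,np.percentile(Q[t][:,2],[50,95]).round(1))
E
python3 go.py -88 50 72
```

```text
time_s: 22.97
tool_pos: [0.5341, -0.1605, 0.1761]
tool_rot: [179.7, -0.3, 18.6]
force: [0.8, -0.3, 0.7]
grip_width: 0.0197
grasp_force: 0.0
scene ball [85.6 87.5]
scene pad [53.2 55.4]
wrist ball [82.6 83.6]
wrist pad [51.6 53.6]
t 23.0667 jig mm [-31.2 -89.8 172.4] yaw [ 1.79942580e+02 -4.78750053e-02  1.85801458e+01] shares [-2.83 -7.    5.01]
```

Pedal is back up (pad at 53 mm). Return to the ball.

```bash
python3 -m jog '[[0.7,-0.4,-1,0,0],[0.7,-0.4,-1,0,0],[0.7,-0.4,-1,0,0],[0.7,-0.4,-1,0,0],[0.7,-0.4,-1,0,0],[0.7,-0.4,-1,0,0],[0.7,-0.4,-1,0,0],[0.7,0,0,0,0],[0.7,0,0,0,0],[0.7,0,0,0,0]]'; python3 go.py -88 50 72;  python3 -m jog '[[0.7,0,0,1,0],[0.7,0,0,1,0],[0.7,0,0,1,0],[0.7,0,0,1,0],[0.7,0,0,1,0],[0.7,0,0,0,0],[0.2,0,0,0,0],[0,0,0,0,0],[0,0,0,0,0],[0,0,0,0,0],[0,0,0,0,0],[0,0,0,0,0]]' 25; python3 go.py -88 50 72
```

```text
time_s: 23.9
tool_pos: [0.4337, -0.0457, 0.1715]
tool_rot: [-180.0, 0.0, 18.6]
force: [-0.0, -0.5, 0.0]
grip_width: 0.0607
grasp_force: 0.0
t 23.9 jig mm [-88.1  49.8 171.5] yaw [-1.79993895e+02  4.90023303e-02  1.85620271e+01] shares [ 0.01 -0.01  4.98]
time_s: 24.9
tool_pos: [0.4344, -0.0453, 0.073]
tool_rot: [179.9, -0.1, 18.6]
force: [0.3, -0.7, 0.5]
grip_width: 0.0289
grasp_force: 0.0
t 24.9 jig mm [-87.3  50.   73. ] yaw [ 1.79940188e+02 -5.92780071e-02  1.85815837e+01] shares [-0.04 -0.    0.05]
```

Swing back: 0 → 2.0 rad in 0.1 rad steps.

```bash
python3 -m jog '[[0,0,0,0,0],[0,0,0,0,0],[0,0.03,0,-0.65,0],[0,0.1,0,-0.64,0],[0,0.16,0,-0.63,0],[0,0.22,0,-0.61,0],[0,0.28,0,-0.59,0],[0,0.34,0,-0.55,0],[0,0.39,0,-0.52,0],[0,0.44,0,-0.48,0],[0,0.49,0,-0.43,0],[0,0.53,0,-0.38,0]]'; python3 go.py -28 50 181; python3 -m jog '[[0,0.56,0,-0.32,0],[0,0.59,0,-0.27,0],[0,0.62,0,-0.2,0],[0,0.63,0,-0.14,0],[0,0.65,0,-0.08,0],[0,0.65,0,-0.01,0],[0,0.65,0,0.05,0],[0,0.64,0,0.12,0],[0,0.62,0,0.18,0],[0,0.6,0,0.24,0],[0,0.1,0,0.05,0],[0,0,0,0,0]]'; python3 go.py 96 50 190
```

```text
time_s: 25.9
tool_pos: [0.4886, -0.0269, 0.1818]
tool_rot: [-180.0, 0.3, 18.5]
force: [-4.3, -0.8, 0.7]
grip_width: 0.0266
grasp_force: 25.0
t 25.9 jig mm [-30.   50.2 181.8] yaw [-179.98938477    0.28863222   18.54563271] shares [0.1  0.01 0.04]
time_s: 26.9
tool_pos: [0.6122, 0.0147, 0.191]
tool_rot: [180.0, -0.2, 18.6]
force: [2.7, 0.8, 4.6]
grip_width: 0.0265
grasp_force: 25.0
t 26.9 jig mm [100.4  50.4 191. ] yaw [179.95864832  -0.24301406  18.61208481] shares [-0.22  0.02  0.05]
```

```bash
python3 -m jog '[[0.6,0,0,0,0],[0.6,0,0,0,0],[0.6,0,0,0,0],[0.6,0,0,0,0],[0.6,0,0,-1,0],[0.6,0,0,-1,0],[0.6,0,0,-1,0],[0.6,0,0,-1,0],[0.6,-1,0,-0.5,0],[0.6,-1,0,0,0],[0.6,-1,0,0,0],[0.6,-1,0,0,0]]'; python3 -m jog '[[0.6,-1,0,0,0],[0.6,-1,0,0,0],[0.6,-1,0,0,0],[0.6,-1,0,0,0],[0.6,-1,0,0,0],[0.6,-1,0,0,0],[0.6,0,0,0,0],[0.6,0,0,0,0],[0.6,0,0,0,0]]'
python3 - <<'E'
from h import *
from go import J,Rj
c=cam('wrist');save(c,'w5.png');Q=(pts(c)-J)@Rj*1000
hsv=cv2.cvtColor(c['color'],cv2.COLOR_RGB2HSV);m=cv2.inRange(hsv,(12,120,80),(40,255,255));m[(abs(Q[...,0]+20)>30)|(abs(Q[...,1]-50)>50)|(Q[...,2]<30)]=0
t=m>0;print('blank',np.percentile(Q[t],[1,50,99],0).round(1))
d=cam('scene');Q=(pts(d)-J)@Rj*1000
t=(abs(Q[...,1]-50)<14)&(Q[...,2]>150)&(Q[...,2]<215)&(Q[...,0]>40)&(Q[...,0]<130)&(d['range_z']>0);print('ball',np.percentile(Q[t],[2,50,98],0).round(1))
E
```

```text
time_s: 27.9
tool_pos: [0.533, -0.0117, 0.2792]
tool_rot: [-180.0, 0.0, 18.6]
force: [-0.6, -0.3, 0.8]
grip_width: 0.0519
grasp_force: 0.0
time_s: 28.65
tool_pos: [0.4206, -0.0494, 0.2796]
tool_rot: [180.0, -0.0, 18.6]
force: [0.5, 1.0, 0.0]
grip_width: 0.052
grasp_force: 0.0
blank [[-30.8  18.2  49. ]
 [-24.2  50.3  51.5]
 [-14.4  68.7 423.4]]
ball [[ 74.2  37.6 152.1]
 [ 94.8  44.9 197. ]
 [108.5  58.6 205.1]]
```

View pics/w5.png

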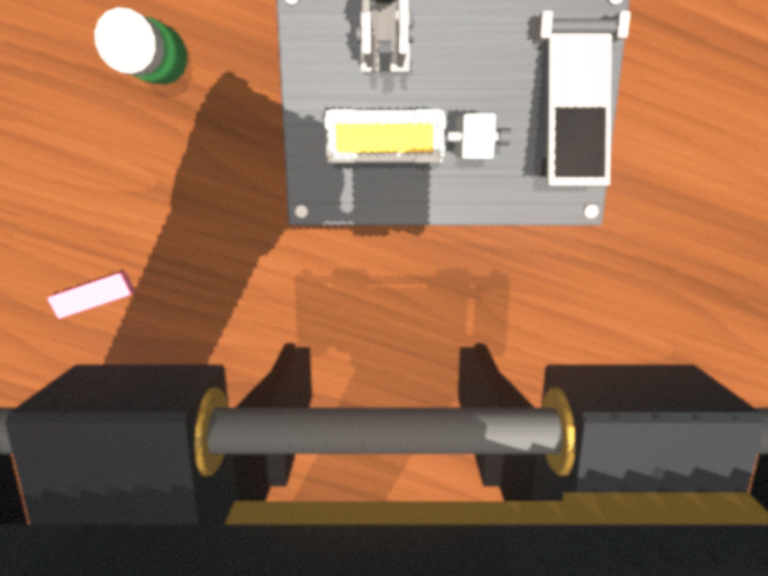

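The blank lies flat in the nest at (336–435, 122–153), the clamp is fully back and the pedal is up. I'm handing in.

```bash
python3 -c "
from cell import env
print(env.sign_off())"
```

```text
the job is handed in; nothing more can be done
None
```

I did the job in the order asked and handed it in at about 29 s of the 72 s allowed: the blank is marked and lying flat in the nest, the clamp is fully back, the pedal is up, and I touched nothing else.

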